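Load a blood-typing card and refit the reader's push knob

TASK

Slide the blue-topped test card out of the rack and all the way down into the blue-edged slot of the card reader, and let go of it. Then fit the loose knob fully onto the reader's D-shaped shaft, flat to flat, and press knob and shaft down against the spring, at least three quarters of their travel; finish like that, still holding the knob pressed down. Leave the orange-topped card and the other things on the bench alone.

Things in the scene. Friction and masses are not known exactly. Their poses are not given: they have to be found in the camera images.
- card_center (a point): Centre of the blue-topped test card: rigid upright plate 56 (own x) x 10 (own y) x 90 mm (z), 45 g, white, top 16 mm blue; lowest 4 mm tapered 2 to 3 mm a side. Either way round is right. It stands 35 mm deep in one of two slots of a fixed grey rack (80 x 150 mm, 50 high), 1 mm clearance a side, 55 mm standing out. Grip it across its thickness (own y).
- other_card_center (a point): Centre of the orange-topped card, same size, in the rack's other slot, 70 mm away measured along own y. Leave it alone.
- slot_mouth (a point): Middle of the slot's mouth, level with the top of the card reader, a fixed white box 180 x 240 mm, 90 mm high (slot 60 mm to the +y side of its centre). Slot: 58 mm along own x, 12 mm along own y, 45 mm deep, vertical, sharp-edged, framed by thin blue strips. A card fully down has its centre at this very point and stands 45 mm out.
- knob_foot (a point): Centre of the underside of the loose knob, upright on the bench, 60 g: black round skirt 40 mm across, 24 mm high, under a blue wing grip 38 (own x) x 12 (own y) x 24 mm high. A D bore, 18 mm across, 20 mm deep, opens down here, mouth chamfered 1.5 mm; its flat is 5 mm from the axis on own +x, the end marked by a white stripe on the grip.
- knob_grip (a point): Middle of the knob's wing grip, on the knob's axis, 36 mm above its underside; same axes. Grip the wing across its 12 mm thickness (own y).
- shaft_seat (a point): Centre of the top of the black collar (30 mm across) where the knob's underside seats; moves with the shaft, 14 mm above the reader's top when free; 120 mm from slot_mouth along its own -y. Steel D shaft rises 18 mm above it, 16 mm across, top 3 mm tapered, flat 4 mm from the axis on own +x (white dot on collar). Angle varies; stiff to turn (0.6 N m). Match the knob's own x to it within 7 degrees.
- plunger (a joint): How far collar and shaft are pushed down, in m: 0 when free, 0.008 at the bottom stop. The spring takes about 4 N to start and about 11 N at the bottom.
- reagent_bottle_mid (a point): Mid-height of a loose amber bottle, 40 mm in diameter, 85 mm high. Leave it alone.
- sample_jar_mid (a point): Mid-height of a loose clear jar with a red cap, 44 mm in diameter, 55 mm high. Leave it alone.
- marker_mid (a point): Middle of a loose yellow and black marker lying flat, 17 x 120 x 15 mm (long along own y). Leave it alone.
- tip_box_mid (a point): Middle of a loose blue box of pipette tips, 80 x 120 x 51 mm. Leave it alone.
Not all that is in view belongs to the job. What is shaped like the part that bears card_center but green is not meant.

How it is judged:
By the outcome, as a careful person would: the job done as asked, in the order asked, and still so for the second after the job is handed in, while the arm keeps its last pose, push and grip.
It also fails if it takes over 62 s, if anything falls off the work surface, if the arm or the gripper's body presses on something with over 40 N, if the wrist force passes 120 N, or if a joint passes its speed limit or range.

ROBOT

A 6-joint arm with a two-finger parallel gripper is mounted at the origin on the work surface. World frame = base frame: x ahead of the robot, y to its left, z up, the work surface at z = 0. Lengths are in m, angles in rad, forces in N, time in s.
With the tool pointing down it reaches from about 0.35 to 0.775 m from the base axis. Payload 7.3 kg.
Tool frame: the origin (TCP) lies between the finger pads; the fingertips stand 25 mm ahead of it and the grasp point (between the pads) lies 6 mm ahead of it; y points along the fingers, z is the direction in which the jaws open and shut, and the axes are right-handed (so a half turn about y gives the same grasp; the last joint's range is limited). The gripper opens to 92 mm and grips with 3 to 60 N. Pads are 19 mm wide; open, the fingers measure 130 mm over their backs; the gripper's body (75 mm by 190 mm) begins 47 mm behind the grasp point.
Start: joints at [1.009, 0.342, 1.524, -0, 1.275, -0.146], TCP at [0.212, 0.48, 0.252] pointing down, gripper open.
Joint ranges: [-2.53, 2.53], [-0.77, 2.02], [0.04, 2.7], [-1, 4.14], [0.28, 2.66], [-3.11, 3.11]. Speed limits (rad/s): [2.57, 2.57, 3.14, 3.14, 3.14, 3.14].

INTERFACE

Orientations are given as [roll, pitch, yaw] about the fixed x, y, z axes, in that order (R = Rz(yaw) Ry(pitch) Rx(roll)).
In Python, from cell import sensors, read_camera, hand_in gives the robot as it stands. The module is installed in compiled form; this text tells all that it offers.
- The arm moves only by the tool send_rows, never from a script. Its argument "motion" is a list that holds one entry, the list of rows, each a list of 4 numbers: the shift along the tool's x, y, z in m, then the turn about the tool's y in degrees. In form: [[[tx, ty, tz, twist], ...]]. A call has 1 to 8 rows; each row is the pose to reach, as a shift and turn from the pose measured when the call began, along the tool's axes at that moment; what a row does not reach only later rows make up. A row lasts 1/10 s, in which the tool goes at most 50 mm and 8.59 degrees, less where a joint would pass 70% of its speed; a pose out of reach is approached as far as the arm can. A call with a gripper value outside its range is refused whole. "gripper" is the opening, from 0 (shut) to 1 (fully open), set as the call begins (left out, the last holds). The fingers move at their own pace and stop on an object; "grip_force" is the grip in N (left out, the last holds). Time passes only in rows, so rows that repeat a pose let the fingers close. It gives the time, the measured TCP pose, the force and the opening at its end, in the units of the state.
- sensors.observe(): the state, without advancing time (a new reading comes with each control period).
- read_camera(name): name is "scene" or "side" or "wrist"; returns a dict with "frame" (400x640x3 uint8, red, green, blue), "fx", "fy", "cx", "cy" (pixels), "extrinsics" (4x4, takes a point from world to camera coordinates). Camera axes: x right, y up, looking along -z (the intrinsics and any distortion apply to the point x, -y, -z); pixel columns grow to the right and rows downward; lengths in m; the calibration is good to about 2 mm. The wrist camera is an equidistant fisheye: a pixel r from the principal point sees the ray r / f radians off the axis. A picture is of the moment at which its call begins. There is no depth.
- hand_in(): hands the job in, once; it reports no verdict.
The state is a dict: "time": time; "qpos": joint angles; "qvel": joint speeds; "joint_efforts": joint torques, N m; "tool_pos": TCP position; "tool_rot": TCP orientation; "contact_force": force on the tool from outside, world axes, zero at the start; "torque": the same for the moment, N m; "opening": finger opening in m.
Only numpy, scipy, OpenCV 4.12 (cv2) and the standard library are available. Lean on these libraries where they do the work, as an engineer would, in place of code of your own. Each camera call takes 0.05 s, during which the arm holds its last target.

## Working session

There is one attempt and no reset: what is moved stays moved. The work goes in short steps, Python scripts to look and compute and a tool call to move; the robot and the scene stay as the last step left them, time stands still between calls to the robot, and variables do not carry over. Pictures are saved under pics/ and viewed, and the job is handed in when it is done.

Besides the shell and the picture viewer there is one more tool, called as name(argument=value, ...), one argument or row to a line, values as JSON. send_rows: Moves the arm, as the interface text tells. Its arguments: {"type":"object","properties":{"motion":{"type":"array"},"gripper":{"type":"number"},"grip_force":{"type":"number"}},"required":["motion"]}

```bash
mkdir -p pics
python3 - <<'E'
from cell import sensors, read_camera
import cv2, json
s=sensors.observe(); print(s)
for n in ["scene","side","wrist"]:
    d=read_camera(n); cv2.imwrite(f"pics/{n}0.png",d["frame"][:,:,::-1])
    print(n,d["fx"],d["fy"],d["cx"],d["cy"],d["extrinsics"].tolist(),d.keys())
E
```

```text
{'time': 0.0, 'qpos': array([ 1.00898936e+00,  3.42703732e-01,  1.52499394e+00, -2.03562885e-06,
        1.27538070e+00, -1.45999524e-01]), 'qvel': array([-0.00051101,  0.00061738, -0.00098239,  0.00021345, -0.00067684,
        0.0015831 ]), 'joint_efforts': array([ 2.46312266e-03, -4.31246459e+01, -2.44220459e+01,  7.19482871e-02,
        5.60056453e-02, -1.42883441e-04]), 'tool_pos': array([0.21185163, 0.47997062, 0.25106284]), 'tool_rot': array([-1.57226653e+00,  2.14218942e-04, -4.15807006e-01]), 'contact_force': array([-0.13214937, -0.30312952,  0.50743675]), 'torque': array([-0.02007958, -0.00082506, -0.00161625]), 'opening': 0.09185836105944516}
scene 401.36446960732343 401.36446960732343 313.9352194737785 203.19287554817546 [[0.7824164278870838, 0.6224899324703469, 0.018188384905717454, -0.42109541338600226], [-0.45606464270117053, 0.552857224406167, 0.69739080227643, 0.2533729765081826], [0.42406317341909, -0.5539450996217695, 0.716460223288606, -1.347080147981459], [0.0, 0.0, 0.0, 1.0]] dict_keys(['frame', 'fx', 'fy', 'cx', 'cy', 'extrinsics'])
side 499.894851784582 499.894851784582 319.345573177625 199.1156430073605 [[0.7655465173094689, -0.643336422050293, 0.0075351110721992775, -0.5020608816622016], [0.3491663927504191, 0.4252750499060748, 0.8349993785033888, -0.2375190212625605], [-0.5403900073178658, -0.6365998586167866, 0.5501992911664682, -1.0848017602910565], [0.0, 0.0, 0.0, 1.0]] dict_keys(['frame', 'fx', 'fy', 'cx', 'cy', 'extrinsics'])
wrist 309.70691628693146 309.70691628693146 318.7529574946809 199.15966092489893 [[0.4031082139153546, 0.9151520149308037, -0.0007466204285358014, -0.525075494169883], [-0.8824601844618436, 0.3884916703781994, -0.26521358352529184, 0.03165505104921914], [-0.2424206895327693, 0.10756863676205969, 0.9641893992736125, -0.3899633501640588], [0.0, 0.0, 0.0, 1.0]] dict_keys(['frame', 'fx', 'fy', 'cx', 'cy', 'extrinsics'])
```

View pics/scene0.png

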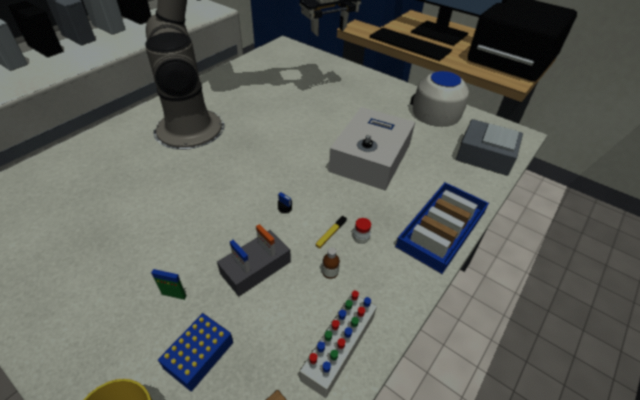

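View pics/side0.png

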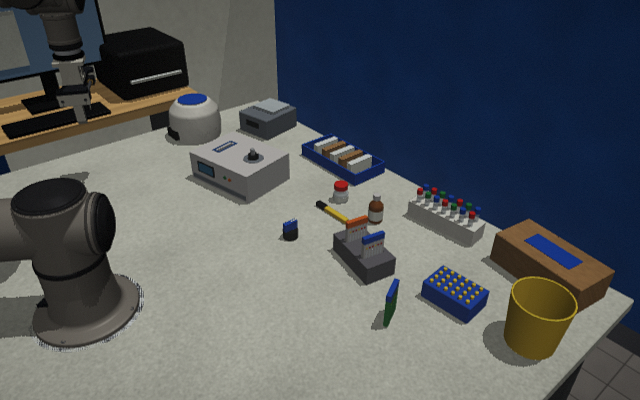

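View pics/wrist0.png

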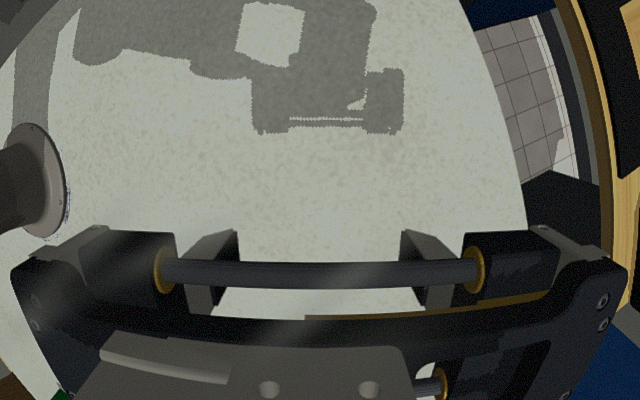

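The scene view shows the card rack (≈255,260), the knob (≈285,203) and the reader (≈372,150). The side view shows the same things at (363,250), (290,230) and (240,165). I'll enlarge these areas next.

Run:
```python
import cv2,numpy as np
a=cv2.imread("pics/scene0.png"); b=cv2.imread("pics/side0.png")
def c(im,x,y,w,h,s,n):
    cv2.imwrite(f"pics/{n}.png",cv2.resize(im[y:y+h,x:x+w],None,fx=s,fy=s,interpolation=cv2.INTER_CUBIC))
c(a,210,180,100,115,5,"c_rack_scene")
c(a,320,105,100,85,6,"c_reader_scene")
c(b,270,205,130,80,6,"c_rack_side")
c(b,185,125,110,80,6,"c_reader_side")
```

```text
(no output)
```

View pics/c_rack_scene.png

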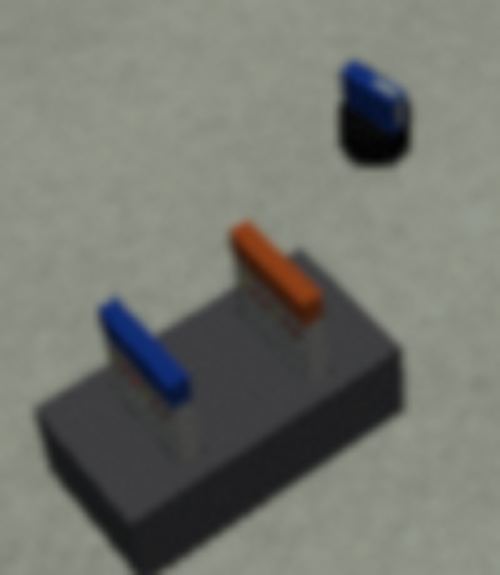

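View pics/c_reader_scene.png

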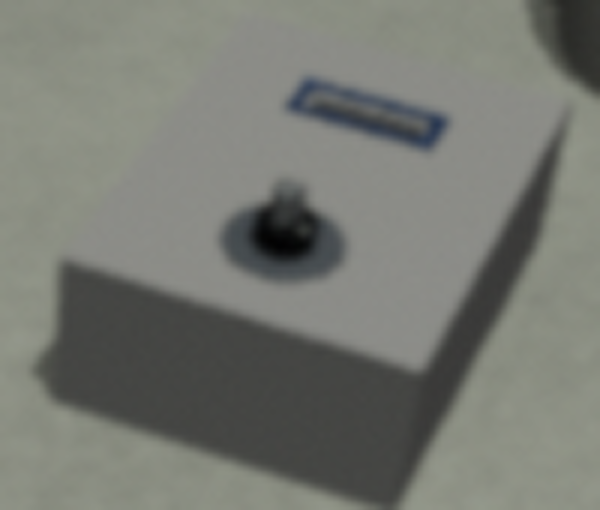

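View pics/c_rack_side.png

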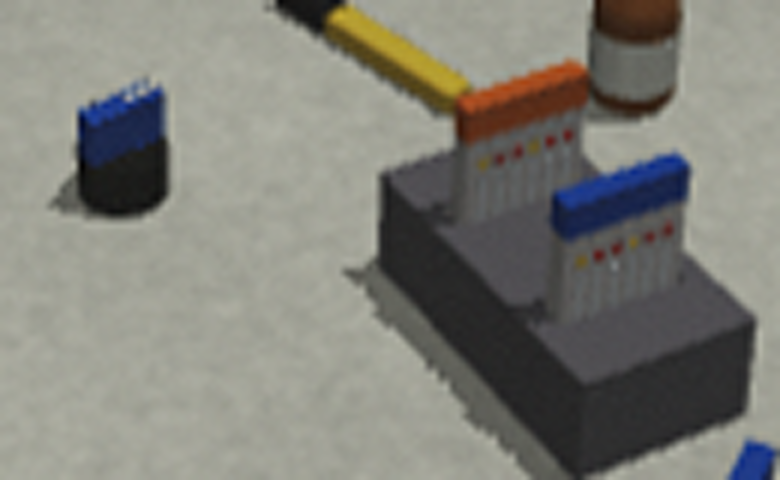

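View pics/c_reader_side.png

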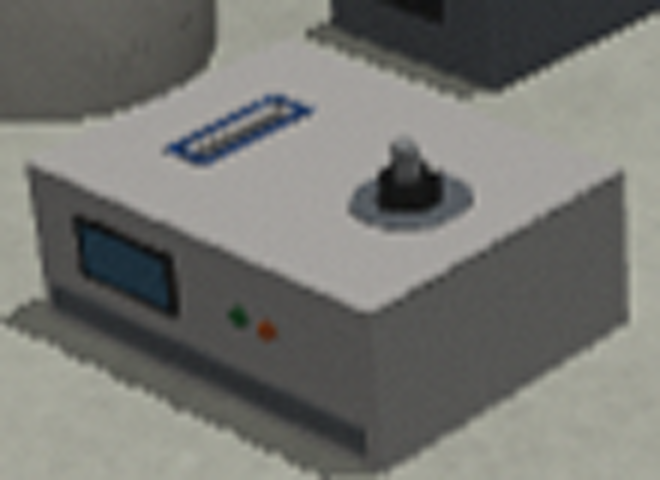

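```bash
cat > h.py <<'E'
import numpy as np, cv2, pickle
from scipy.spatial.transform import Rotation as Rot
def cal(d): return {k:d[k] for k in ("fx","fy","cx","cy","extrinsics")}
def ray(d,u,v,fish=False):
    E=np.array(d["extrinsics"]); R=E[:3,:3]; t=E[:3,3]
    x=(u-d["cx"])/d["fx"]; y=(v-d["cy"])/d["fy"]
    if fish:
        r=np.hypot(x,y); k=np.sin(r)/r if r>1e-9 else 1
        v3=np.array([x*k,-y*k,-np.cos(r)])
    else: v3=np.array([x,-y,-1.])
    return -R.T@t, R.T@(v3/np.linalg.norm(v3))
def onz(d,u,v,z,fish=False):
    c,r=ray(d,u,v,fish); return (c+r*(z-c[2])/r[2])
def proj(d,P,fish=False):
    E=np.array(d["extrinsics"]); p=E[:3,:3]@np.array(P)+E[:3,3]
    x,y,z=p[0],-p[1],-p[2]
    if fish:
        rr=np.hypot(x,y); th=np.arctan2(rr,z); k=th/rr if rr>1e-9 else 0
        return d["cx"]+d["fx"]*x*k, d["cy"]+d["fy"]*y*k
    return d["cx"]+d["fx"]*x/z, d["cy"]+d["fy"]*y/z
E
python3 - <<'E'
from h import *
from cell import read_camera
D={n:cal(read_camera(n)) for n in("scene","side")}
pickle.dump(D,open("cal.pkl","wb"))
L=[("scene","rackL",217.6,262.4,.05),("scene","rackF",237,285,.05),("scene","rackR",290.4,250,.05),("scene","rackB",270.6,230,.05),
("side","rackB",333.7,234.2,.05),("side","rackF",367.5,269.2,.05),("side","rackR",395.8,258.3,.05),
("scene","rdL",330.3,148.3,.09),("scene","rdF",390.5,167.2,.09),("scene","rdR",415,122.2,.09),("scene","rdB",360,107.5,.09),
("scene","slot",381.5,123.9,.09),("scene","ring",367.2,145.5,.09),
("side","rdL",189.7,153,.09),("side","rdF",246.7,177,.09),("side","rdR",289.2,153.7,.09),("side","slot",225,146.7,.09),("side","ring",253.5,158.3,.09),
("scene","knob",285,198.4,.048),("side","knob",290.3,221.7,.048),
("scene","cardtopfar",232.2,241,.105),("scene","cardtopnear",247,256.5,.105),
("side","cardFL",362.3,237.5,.105),("side","cardFR",385,231.3,.105)]
for n,m,u,v,z in L: print(n,m,onz(D[n],u,v,z).round(4))
E
```

```text
scene rackL [ 0.523  -0.3316  0.05  ]
scene rackF [ 0.5999 -0.3455  0.05  ]
scene rackR [ 0.627  -0.2011  0.05  ]
scene rackB [ 0.55   -0.1855  0.05  ]
side rackB [ 0.543  -0.1886  0.05  ]
side rackF [ 0.5161 -0.3339  0.05  ]
side rackR [ 0.5933 -0.3486  0.05  ]
scene rdL [0.4989 0.1213 0.09  ]
scene rdF [0.6736 0.1599 0.09  ]
scene rdR [0.6218 0.3924 0.09  ]
scene rdB [0.4456 0.3513 0.09  ]
scene slot [0.5471 0.3179 0.09  ]
scene ring [0.5725 0.1995 0.09  ]
side rdL [0.4392 0.3449 0.09  ]
side rdF [0.4939 0.1197 0.09  ]
side rdR [0.6664 0.1536 0.09  ]
side slot [0.5418 0.3136 0.09  ]
side ring [0.5681 0.1972 0.09  ]
scene knob [ 0.5039 -0.0804  0.048 ]
side knob [ 0.4939 -0.0768  0.048 ]
scene cardtopfar [ 0.541  -0.2943  0.105 ]
scene cardtopnear [ 0.5959 -0.3036  0.105 ]
side cardFL [ 0.5362 -0.2921  0.105 ]
side cardFR [ 0.5929 -0.3087  0.105 ]
```

send_rows(
  motion=[
    [[0.639, 0, -0.571, -12.8], [0.639, 0, -0.571, -12.8], [0.639, 0, -0.571, -12.8], [0.639, 0, -0.571, -12.8], [0.639, 0, -0.571, -12.8], [0.639, 0, -0.571, -12.8], [0.639, 0, -0.571, -12.8], [0.639, 0, -0.571, -12.8]],
  ],
  gripper=0.45,
  grip_force=20,
)

```text
time: 1.05
tool_pos: [0.3764, 0.117, 0.252]
tool_rot: [-1.571, -0.001, -0.192]
contact_force: [1.9, 1.0, 0.6]
opening: 0.0416
```

```bash
cat >> h.py <<'E'
def togo(s,p,yawdeg):
    R=Rot.from_euler("xyz",s["tool_rot"]).as_matrix()
    d=R.T@(np.array(p)-s["tool_pos"])
    y=np.degrees(np.arctan2(R[1,0],R[0,0]))
    return d.round(4), round(-(yawdeg-y),2)
def rel(s,d):
    "camera pose in tool frame"
    R=Rot.from_euler("xyz",s["tool_rot"]).as_matrix(); E=d["extrinsics"]
    c=-E[:3,:3].T@E[:3,3]; return R.T@(c-s["tool_pos"]), E[:3,:3]@R
E
python3 - <<'E'
from h import *
from cell import *
s=sensors.observe(); print(s["time"],s["tool_pos"],s["tool_rot"],s["opening"])
d=read_camera("wrist"); print(rel(s,d))
print(togo(s,[.566,-.3,.252],-11))
g=s["tool_pos"]+Rot.from_euler("xyz",s["tool_rot"]).apply([0,.006,0]); print(proj(d,g,True))
E
```

```text
1.05 [0.37636118 0.11700305 0.25199408] [-1.57105433e+00 -5.11231787e-04 -1.92325112e-01] 0.04164235205784455
(array([-0.07319166, -0.13287636,  0.00084074]), array([[-9.44368794e-04, -6.59383470e-04,  9.99999337e-01],
       [-9.64098323e-01,  2.65544502e-01, -7.35369203e-04],
       [-2.65543841e-01, -9.64098378e-01, -8.86482439e-04]]))
(array([ 2.658e-01,  2.000e-04, -3.731e-01]), np.float64(-0.02))
(np.float64(316.761790607417), np.float64(266.1370715670627))
```

Run:
```python
from h import *
from cell import *
s=sensors.observe(); print(togo(s,[.638,-.314,.16],-11))
```

```text
(array([ 0.3365,  0.0946, -0.3653]), np.float64(-0.34))
```

send_rows(
  motion=[
    [[0.3365, 0.03, -0.3653, 0], [0.3365, 0.05, -0.3653, 0], [0.3365, 0.0946, -0.3653, 0], [0.3365, 0.0946, -0.3653, 0], [0.3365, 0.0946, -0.3653, 0], [0.3365, 0.0946, -0.3653, 0], [0.3365, 0.0946, -0.3653, 0], [0.3365, 0.0946, -0.3653, 0]],
  ],
)

```text
time: 1.9
tool_pos: [0.5805, -0.2192, 0.1826]
tool_rot: [-1.575, -0.003, -0.198]
contact_force: [1.5, 0.9, -0.1]
opening: 0.0415
```

Run:
```python
from h import *
from cell import *
s=sensors.observe(); print(s["time"],s["tool_pos"],togo(s,[.638,-.314,.16],-11))
```

```text
1.9 [ 0.58050664 -0.21921687  0.18258865] (array([ 0.075 ,  0.0231, -0.0815]), np.float64(-0.35))
```

send_rows(
  motion=[
    [[0.04, 0.01, -0.045, -0.3], [0.075, 0.023, -0.0815, -0.3], [0.075, 0.023, -0.0815, -0.3], [0.075, 0.023, -0.0815, -0.3]],
  ],
)

```text
time: 2.3
tool_pos: [0.638, -0.3156, 0.1575]
tool_rot: [-1.574, -0.001, -0.195]
contact_force: [-0.7, 0.0, -0.2]
opening: 0.0411
```

```bash
cat >> h.py <<'E'
def snap(name):
    from cell import sensors, read_camera
    d=read_camera("wrist"); s=sensors.observe()
    cv2.imwrite(f"pics/{name}.png",d["frame"][:,:,::-1]); pickle.dump((cal(d),s),open(f"pics/{name}.pkl","wb"))
    print(s["time"],s["tool_pos"].round(4),np.degrees(s["tool_rot"]).round(2),s["opening"]); return d,s
def crop(name,x,y,w,h,f):
    im=cv2.imread(f"pics/{name}.png"); cv2.imwrite(f"pics/{name}_c.png",cv2.resize(im[y:y+h,x:x+w],None,fx=f,fy=f,interpolation=cv2.INTER_CUBIC))
E
python3 - <<'E'
from h import *
snap("w1")
E
```

```text
2.35 [ 0.6378 -0.3141  0.1586] [-9.015e+01 -5.000e-02 -1.112e+01] 0.041434547613673364
```

View pics/w1.png

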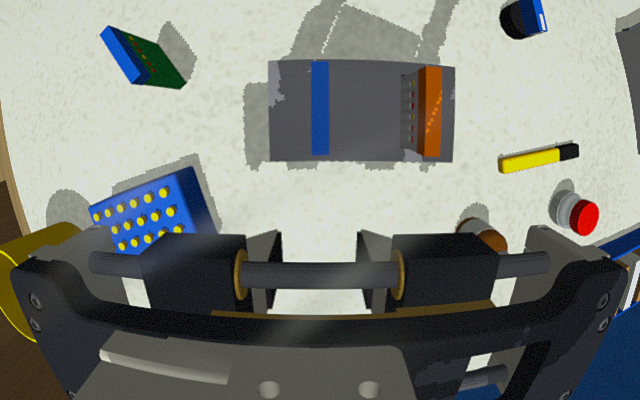

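The wrist view shows the blue card top at columns 311–329, rows 62–155, inside the rack (268–455, 60–162). The bottle is beside the right finger, about (482,232). I'll crop the card.

Run:
```python
from h import *
crop("w1",255,50,210,120,3.8)
d,s=pickle.load(open("pics/w1.pkl","rb"))
print("bottle",onz(d,482,225,.085,True))
D=pickle.load(open("cal.pkl","rb"));print(onz(D["scene"],331,250,.085),onz(D["side"],377,197,.085))
```

```text
bottle [ 0.66694937 -0.19063767  0.085     ]
[ 0.71506115 -0.16384702  0.085     ] [ 0.7053958  -0.17452288  0.085     ]
```

View pics/w1_c.png

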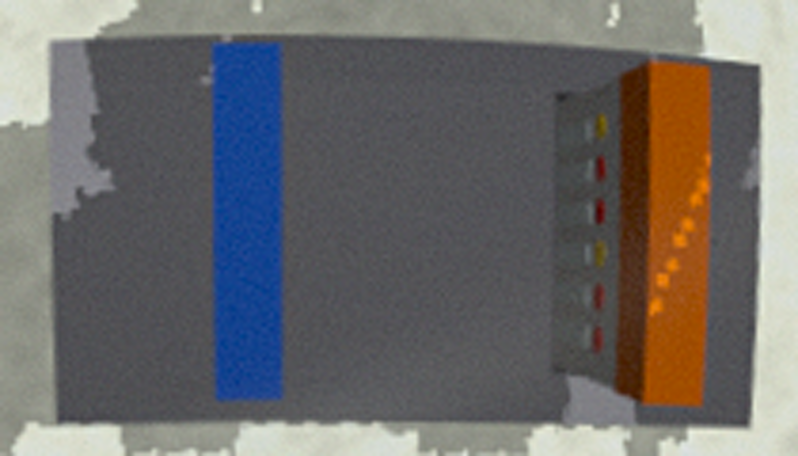

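Run:
```python
from h import *
d,s=pickle.load(open("pics/w1.pkl","rb"))
P=[]
for u,v in[(214,43),(282,43),(283,399),(216,399)]:
    P.append(onz(d,255+(u+.5)/3.8-.5,50+(v+.5)/3.8-.5,.105,True))
P=np.array(P);c=P.mean(0);e=(P[2]+P[3]-P[0]-P[1])/2
print(P.round(4),c,np.linalg.norm(e),np.degrees(np.arctan2(e[1],e[0])))
yaw=np.degrees(np.arctan2(e[1],e[0]))
for z in(.15,.093): print(togo(s,[c[0],c[1],z],yaw))
```

```text
[[ 0.5329 -0.2987  0.105 ]
 [ 0.5349 -0.2884  0.105 ]
 [ 0.5904 -0.299   0.105 ]
 [ 0.5884 -0.3094  0.105 ]] [ 0.56164599 -0.29889338  0.105     ] 0.05655420477563272 -10.87897310933847
(array([-0.0776,  0.0085,  0.0002]), np.float64(-0.24))
(array([-0.0777,  0.0655,  0.0004]), np.float64(-0.24))
```

send_rows(
  motion=[
    [[-0.04, 0, 0, -0.2], [-0.0777, 0.0, 0.0003, -0.2], [-0.0777, 0.01, 0.0003, -0.2], [-0.0777, 0.035, 0.0003, -0.2], [-0.0777, 0.055, 0.0003, -0.2], [-0.0777, 0.0655, 0.0003, -0.2], [-0.0777, 0.0655, 0.0003, -0.2]],
  ],
)

```text
time: 3.05
tool_pos: [0.5613, -0.2977, 0.092]
tool_rot: [-1.572, 0.001, -0.19]
contact_force: [-0.1, 0.5, -0.3]
opening: 0.0414
```

Run:
```python
from h import *
d,s=snap("w2"); print(togo(s,[.5616,-.2989,.093],-10.9))
```

```text
3.1 [ 0.5619 -0.2983  0.0932] [-9.014e+01 -4.000e-02 -1.087e+01] 0.041299933096303226
(array([-0.0002,  0.0002, -0.0006]), np.float64(0.03))
```

View pics/w2.png

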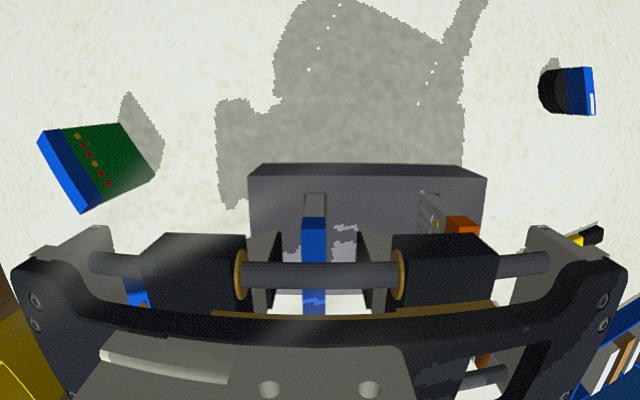

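The card (columns 301–326) sits between the two fingers (pads at about 272 and 360), so I'll close on it.

send_rows(
  motion=[
    [[0, 0, 0, 0], [0, 0, 0, 0], [0, 0, 0, 0], [0, 0, 0, 0], [0, 0, 0, 0]],
  ],
  gripper=0.0,
  grip_force=25,
)

```text
time: 3.6
tool_pos: [0.5619, -0.2991, 0.0934]
tool_rot: [-1.575, -0.001, -0.19]
contact_force: [-0.1, -0.5, 1.7]
opening: 0.0099
```

send_rows(
  motion=[
    [[0, -0.01, 0, 0], [0, -0.03, 0, 0], [0, -0.055, 0, 0], [0, -0.09, 0, 0], [0, -0.125, 0, 0], [0, -0.14, 0, 0], [0, -0.14, 0, 0]],
  ],
)

```text
time: 4.3
tool_pos: [0.5628, -0.2989, 0.2372]
tool_rot: [-1.577, -0.007, -0.19]
contact_force: [0.6, 1.1, -1.2]
opening: 0.0099
```

Run:
```python
from h import *
d,s=snap("w3"); print(s["contact_force"])
import math
# slot est; look pose offset +.073 along tool x
y=math.radians(13); p=[.544+.073*math.cos(y),.316+.073*math.sin(y),.235]
print(p,togo(s,p,13))
k=[.499+.073,-.0785,.235];print(togo(s,k,0))
```

```text
4.35 [ 0.5621 -0.2984  0.2348] [-90.26  -0.21 -10.86] 0.009776573932635733
[-0.44281305  0.19923549 -0.90995216]
[0.6151290147293222, 0.33242142696710214, 0.235] (array([-0.0668, -0.0033,  0.6296]), np.float64(-23.86))
(array([-0.0317, -0.0013,  0.2179]), np.float64(-10.86))
```

View pics/w3.png

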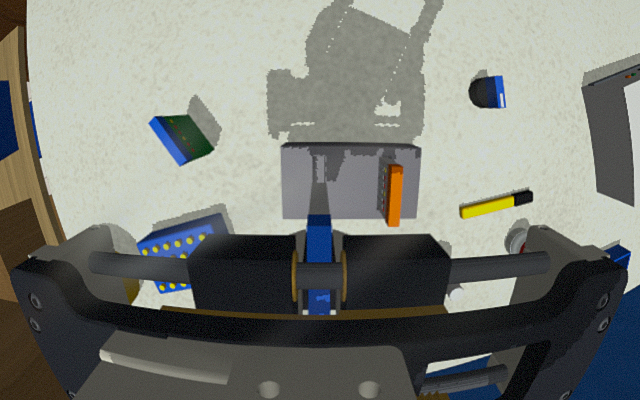

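The card is clear of the rack and held, with the orange card undisturbed at (393,195). I'm moving over to look at the reader.

send_rows(
  motion=[
    [[-0.003, 0, 0.025, -1], [-0.008, 0, 0.07, -3], [-0.013, 0, 0.12, -5], [-0.018, 0, 0.17, -7], [-0.023, 0, 0.22, -9], [-0.028, 0, 0.27, -11], [-0.034, 0, 0.32, -13], [-0.039, 0, 0.37, -15]],
  ],
)

```text
time: 5.15
tool_pos: [0.5923, 0.0728, 0.2313]
tool_rot: [-1.576, 0.001, 0.073]
contact_force: [0.6, 0.0, -0.5]
opening: 0.0096
```

Run:
```python
from h import *
from cell import *
s=sensors.observe(); print(s["tool_pos"],s["opening"],togo(s,[.615,.332,.235],13))
```

```text
[0.59229099 0.0727715  0.23126044] 0.009552461356646716 (array([ 0.0417, -0.005 ,  0.2568]), np.float64(-8.79))
```

send_rows(
  motion=[
    [[0.007, -0.003, 0.045, -1.5], [0.015, -0.005, 0.09, -3], [0.022, -0.005, 0.135, -4.5], [0.03, -0.005, 0.18, -6], [0.037, -0.005, 0.225, -7.5], [0.0417, -0.005, 0.2568, -8.8], [0.0417, -0.005, 0.2568, -8.8], [0.0417, -0.005, 0.2568, -8.8]],
  ],
)

```text
time: 5.95
tool_pos: [0.6141, 0.3323, 0.2327]
tool_rot: [-1.576, 0.005, 0.228]
contact_force: [0.5, -0.5, -0.3]
opening: 0.01
```

Run:
```python
from h import *
d,s=snap("w4");
```

```text
6.0 [0.6145 0.3313 0.2333] [-90.32   0.27  13.  ] 0.009585783073305118
```

View pics/w4.png

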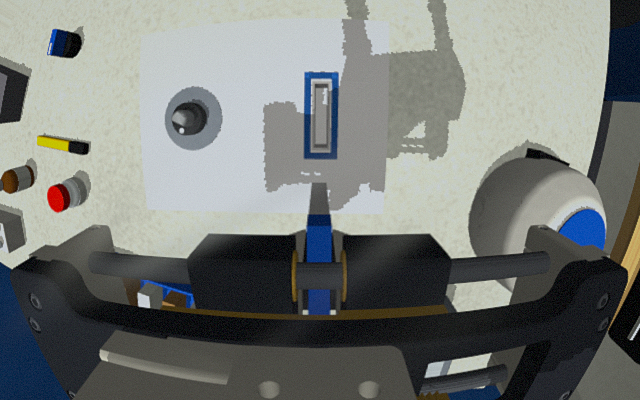

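The slot's blue frame is at columns 304–338, rows 72–158. The shaft is at about (188,118), with its white dot at (182,130). The white dome is to the right, and I'll check its clearance.

Run:
```python
from h import *
crop("w4",290,60,64,110,6)
a=cv2.imread("pics/w4_c.png")
im=cv2.imread("pics/w4.png")
b=cv2.resize(im[80:156,150:236],None,fx=5,fy=5,interpolation=cv2.INTER_CUBIC)
H=max(a.shape[0],b.shape[0]); o=np.zeros((H,a.shape[1]+b.shape[1]+6,3),np.uint8);o[:a.shape[0],:a.shape[1]]=a;o[:b.shape[0],a.shape[1]+6:]=b
cv2.imwrite("pics/w4_cc.png",o)
D=pickle.load(open("cal.pkl","rb"))
print("dome edges scene z=0:",[onz(D["scene"],u,v,0).round(3) for u,v in((415,105),(440,124),(467,110))])
print("side",[onz(D["side"],u,v,0).round(3) for u,v in((169,137),(195,143),(220,135))])
print("top blue scene z .12", onz(D["scene"],446,78,.12).round(3), onz(D["side"],194,99,.12).round(3))
```

```text
dome edges scene z=0: [array([0.518, 0.62 , 0.   ]), array([0.644, 0.568, 0.   ]), array([0.68 , 0.713, 0.   ])]
side [array([0.511, 0.66 , 0.   ]), array([0.559, 0.559, 0.   ]), array([0.659, 0.559, 0.   ])]
top blue scene z .12 [0.593 0.653 0.12 ] [0.619 0.645 0.12 ]
```

View pics/w4_cc.png

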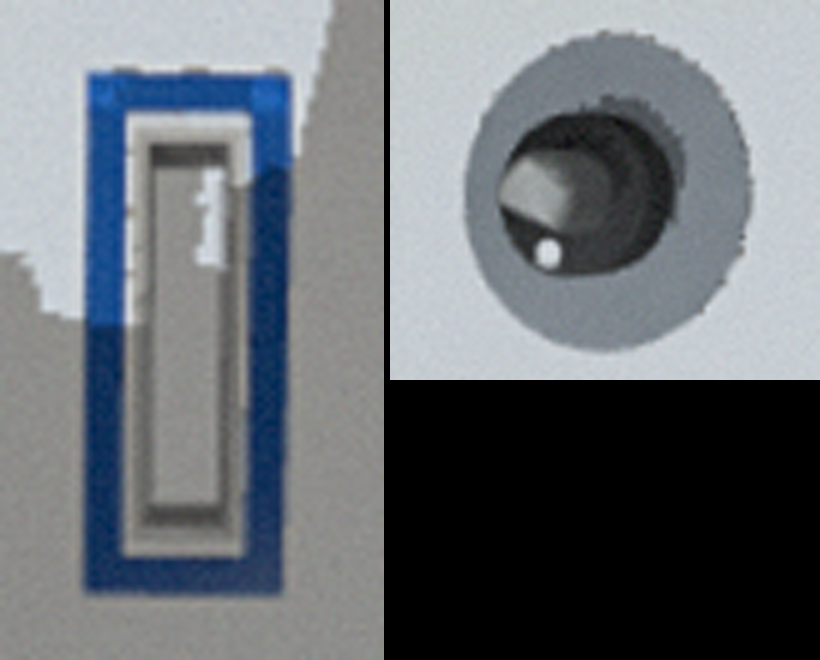

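Run:
```python
from h import *
d,s=pickle.load(open("pics/w4.pkl","rb"))
f=lambda u,v,z: onz(d,290+(u+.5)/6-.5,60+(v+.5)/6-.5,z,True)
for q in ([(88,74),(291,74),(283,592),(84,593)],[(125,113),(250,113),(246,556),(122,556)]):
    P=np.array([f(u,v,.09) for u,v in q]);c=P.mean(0);e=(P[2]+P[3]-P[0]-P[1])/2
    w=(P[1]+P[2]-P[0]-P[3])/2
    print(c.round(4),np.linalg.norm(e),np.linalg.norm(w),np.degrees(np.arctan2(e[1],e[0])),np.degrees(np.arctan2(-w[0],w[1])))
yaw=np.degrees(np.arctan2(e[1],e[0]))
print(togo(s,[c[0],c[1],.185],yaw))
g=lambda u,v,z: onz(d,150+(u+.5)/5-.5,80+(v+.5)/5-.5,z,True)
u0=390
print("ring",g(608-u0,192,.09),"dot",g(547-u0,253,.104),"collar",g(587-u0,195,.104))
```

```text
[0.5413 0.318  0.09  ] 0.07758186362930039 0.029700896600316513 12.509630676315215 13.353985947052271
[0.5415 0.3179 0.09  ] 0.06612419055003337 0.018355818306226103 12.717077765451444 13.199452522327887
(array([-0.0739,  0.0486,  0.0037]), np.float64(0.28))
ring [0.5668104  0.20198231 0.09      ] dot [0.57844317 0.19774883 0.104     ] collar [0.56682558 0.20384838 0.104     ]
```

send_rows(
  motion=[
    [[-0.03, 0.0, 0.002, 0], [-0.06, 0.01, 0.0037, 0], [-0.0737, 0.025, 0.0037, 0], [-0.0737, 0.045, 0.0037, 0], [-0.0737, 0.0486, 0.0037, 0], [-0.0737, 0.0486, 0.0037, 0], [-0.0737, 0.0486, 0.0037, 0]],
  ],
)

```text
time: 6.7
tool_pos: [0.5426, 0.3175, 0.1858]
tool_rot: [-1.576, 0.003, 0.226]
contact_force: [0.5, 0.5, -0.3]
opening: 0.0098
```

Run:
```python
from h import *
d,s=snap("w5"); print(togo(s,[.5417,.318,.185],13),s["contact_force"])
from cell import *
o=[]
for n,(x,y) in(("scene",(330,85)),("side",(175,95))):
    im=read_camera(n)["frame"][:,:,::-1]; o.append(cv2.resize(im[y:y+85,x:x+95],None,fx=4.2,fy=4.2,interpolation=cv2.INTER_CUBIC))
cv2.imwrite("pics/v5.png",np.hstack(o))
```

```text
6.75 [0.5426 0.3177 0.186 ] [-90.31   0.18  12.95] 0.009710235503889286
(array([-0.0008,  0.001 ,  0.0005]), np.float64(-0.05)) [ 0.22685482 -0.08112318  0.05204854]
```

View pics/v5.png

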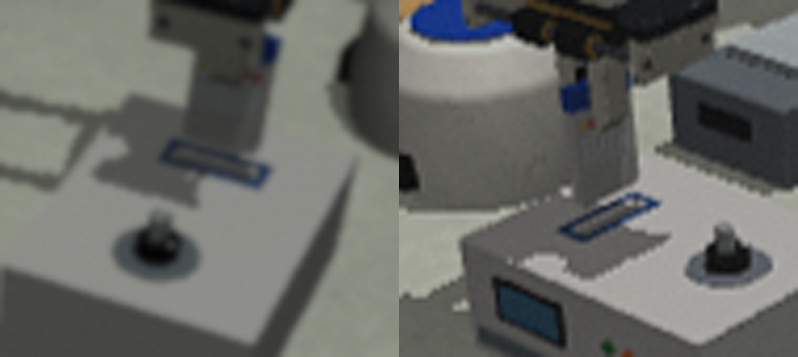

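View pics/w5.png

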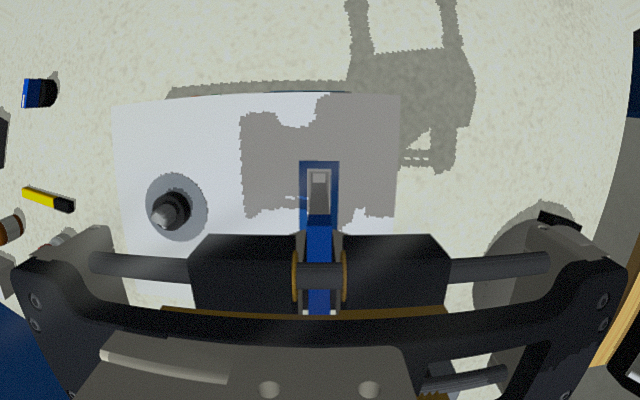

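The card's lower end (columns 310–328) is centred in the slot frame (299–339), so I'm lowering it.

send_rows(
  motion=[
    [[-0.0008, 0.006, 0.0004, 0], [-0.0008, 0.012, 0.0004, 0], [-0.0008, 0.017, 0.0004, 0], [-0.0008, 0.021, 0.0004, 0], [-0.0008, 0.025, 0.0004, 0], [-0.0008, 0.029, 0.0004, 0], [-0.0008, 0.032, 0.0004, 0]],
  ],
)

```text
time: 7.55
tool_pos: [0.5415, 0.3176, 0.1535]
tool_rot: [-1.577, 0.003, 0.226]
contact_force: [1.2, -3.1, 1.4]
opening: 0.0096
```

send_rows(
  motion=[
    [[0, 0.006, -0.0003, 0], [0, 0.011, -0.0004, 0], [0, 0.016, -0.0004, 0], [0, 0.021, -0.0004, 0], [0, 0.025, -0.0004, 0], [0, 0.0275, -0.0004, 0]],
  ],
)

```text
time: 8.15
tool_pos: [0.5413, 0.3171, 0.1254]
tool_rot: [-1.577, 0.004, 0.226]
contact_force: [-1.0, -0.1, -1.0]
opening: 0.0099
```

send_rows(
  motion=[
    [[0, 0.0015, 0, 0], [0, 0.003, 0, 0], [0, 0.0045, 0, 0], [0, 0.0045, 0, 0]],
  ],
)

```text
time: 8.55
tool_pos: [0.5413, 0.3172, 0.1234]
tool_rot: [-1.576, 0.003, 0.227]
contact_force: [-5.2, -2.0, 13.3]
opening: 0.0102
```

It bottomed out at TCP z = 0.1234 (expected 0.123) with 13 N of push-back. I'm letting go and backing off upward.

send_rows(
  motion=[
    [[0, 0, 0, 0], [0, 0, 0, 0], [0, 0, 0, 0], [0, -0.015, 0, 0], [0, -0.05, 0, 0], [0, -0.09, 0, 0], [0, -0.1, 0, 0]],
  ],
  gripper=0.4,
)

```text
time: 9.25
tool_pos: [0.5431, 0.3186, 0.228]
tool_rot: [-1.575, -0.005, 0.227]
contact_force: [-0.2, 0.2, -0.1]
opening: 0.0366
```

Run:
```python
from h import *
d,s=snap("w6")
# pose with camera over shaft/slot mid for look
print(togo(s,[.566+.073*.974,.206+.073*.225,.2],13))
```

```text
9.3 [0.543  0.3185 0.2276] [-90.25  -0.26  12.99] 0.036589240461097496
(array([ 0.07  ,  0.0284, -0.1146]), np.float64(-0.01))
```

View pics/w6.png

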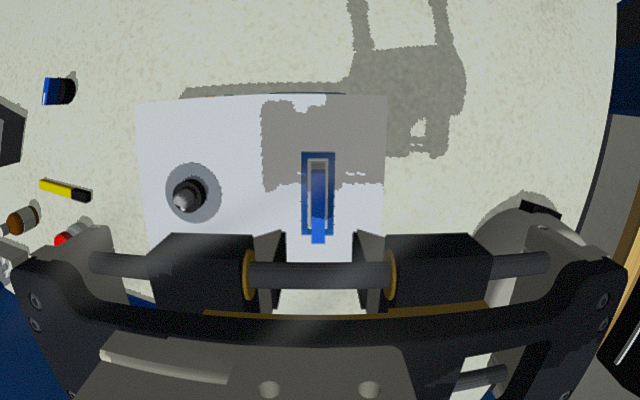

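The card stands in the slot at about (318,205), released. Now I'll look at the shaft from above.

send_rows(
  motion=[
    [[0.025, 0.01, -0.045, 0], [0.055, 0.02, -0.09, 0], [0.07, 0.0284, -0.1146, 0], [0.07, 0.0284, -0.1146, 0], [0.07, 0.0284, -0.1146, 0], [0.07, 0.0284, -0.1146, 0]],
  ],
)

```text
time: 9.9
tool_pos: [0.6362, 0.2232, 0.1992]
tool_rot: [-1.575, -0.003, 0.227]
contact_force: [-0.1, -0.1, 0.3]
opening: 0.0365
```

Run:
```python
from h import *
d,s=snap("w7")
u,v=proj(d,[.5676,.2015,.104],True);print(u,v)
x,y=int(u)-45,int(v)-45
print(x,y);crop("w7",x,y,90,90,7)
from cell import *
o=[]
for n,(x,y) in(("scene",(330,85)),("side",(175,95))):
    im=read_camera(n)["frame"][:,:,::-1]; o.append(cv2.resize(im[y:y+85,x:x+95],None,fx=4.2,fy=4.2,interpolation=cv2.INTER_CUBIC))
cv2.imwrite("pics/v7.png",np.hstack(o))
```

```text
9.95 [0.6362 0.2236 0.1998] [-90.23  -0.22  13.06] 0.03669290448977905
309.1677225242367 116.72462878620807
264 71
```

View pics/w7_c.png

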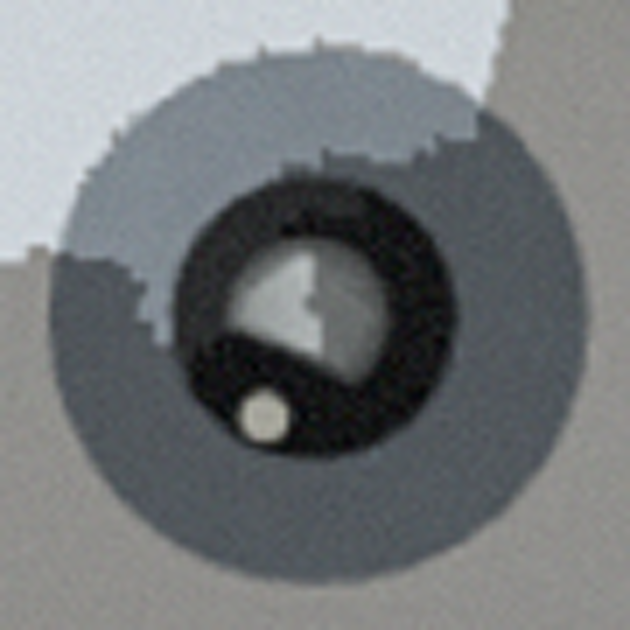

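View pics/v7.png

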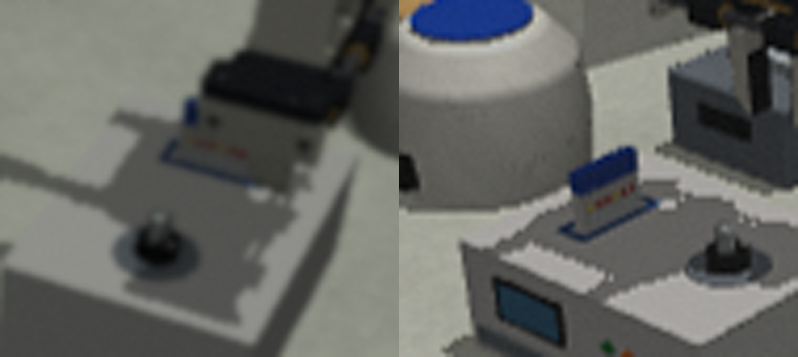

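The side view shows the card seated in the slot. In the crop, the collar centre is at (316,317), the dot at (264,417) and the flat's edge runs (232,333)–(357,382).

Run:
```python
from h import *
d,s=pickle.load(open("pics/w7.pkl","rb"))
g=lambda u,v,z: onz(d,264+(u+.5)/7-.5,71+(v+.5)/7-.5,z,True)
ring=g(320,314.5,.09); col=g(316,317,.104); dot=g(264,417,.104)
print("ring",ring,"collar",col,"dot",dot, np.linalg.norm(dot-col))
a=dot-col; print("dot ang",np.degrees(np.arctan2(a[1],a[0])))
for z in(.104,.119,.122):
    e=g(357,382,z)-g(232,333,z); print("flat normal",np.degrees(np.arctan2(e[1],e[0])),np.linalg.norm(e), g(232,333,z)-col)
top=g(310,310,.122)
# knob look
print(togo(s,[.499+.073,-.0785,.15],0), togo(s,[.572,-.0785,.2],13))
```

```text
ring [0.56683237 0.20093222 0.09      ] collar [0.56705043 0.20103542 0.104     ] dot [0.57850745 0.19807481 0.104     ] 0.011833364818404881
dot ang -14.488869542395754
flat normal 81.10836775890601 0.014031679802353958 [ 0.00354482 -0.00817124  0.        ]
flat normal 81.10836775890581 0.013108061198130672 [ 0.00314928 -0.00712832  0.015     ]
flat normal 81.10836775890567 0.01292333747728601 [ 0.00307017 -0.00691973  0.018     ]
(array([-0.1311,  0.0504, -0.2795]), np.float64(13.06)) (array([-0.1309,  0.0004, -0.2797]), np.float64(0.06))
```

Run:
```python
from h import *
im=cv2.imread("pics/w7.png")[90:144,280:336]
b=cv2.resize(im,None,fx=11,fy=11,interpolation=cv2.INTER_CUBIC).astype(float)
b=np.clip((b/255)**.5*255,0,255).astype(np.uint8)
for k in range(0,56,10): 
    cv2.line(b,(k*11,0),(k*11,8),(0,0,255),1); cv2.line(b,(0,k*11),(8,k*11),(0,0,255),1)
cv2.imwrite("pics/w7_d.png",b)
```

```text
(no output)
```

View pics/w7_d.png

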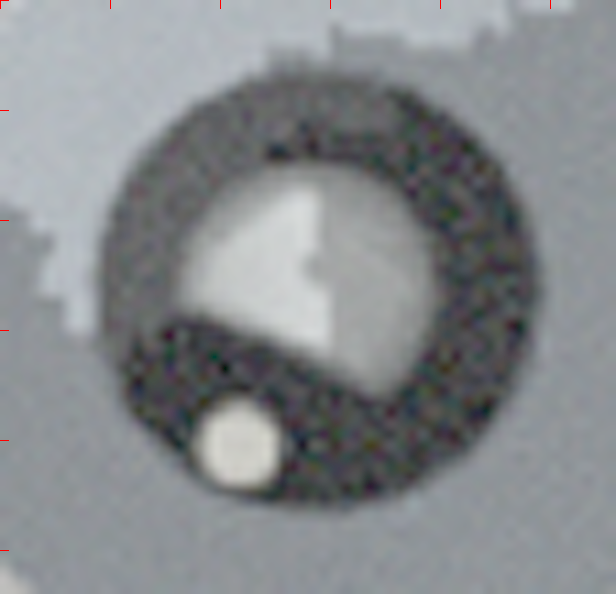

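Run:
```python
from h import *
d,s=pickle.load(open("pics/w7.pkl","rb"))
im=cv2.imread("pics/w7.png")[90:144,280:336]
b0=cv2.resize(im,None,fx=7,fy=7,interpolation=cv2.INTER_CUBIC).astype(float)
b0=np.clip((b0/255)**.5*255,0,255).astype(np.uint8)
f=lambda P:[int(round((c-o+.5)*7-.5)) for c,o in zip(proj(d,P,True),(280,90))]
o=[]
C=np.array([.56705,.20104])
for yaw in(-14.5,-9):
    b=b0.copy(); y=np.radians(yaw); R=np.array([[np.cos(y),-np.sin(y)],[np.sin(y),np.cos(y)]])
    for r,fl,z,col in((15,99,.104,(0,255,0)),(8,4,.104,(0,0,255)),(8,4,.119,(255,0,0)),(6.5,3.5,.122,(0,255,255))):
        t=np.linspace(0,2*np.pi,200); p=np.c_[np.minimum(r*np.cos(t),fl),r*np.sin(t)]/1000
        q=p@R.T+C
        cv2.polylines(b,[np.array([f([*k,z]) for k in q])],True,col,1)
    cv2.circle(b,f([*(R@[.0118,0]+C),.104]),3,(255,0,255),1)
    o.append(b)
cv2.imwrite("pics/ov.png",np.hstack(o))
```

```text
(no output)
```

View pics/ov.png

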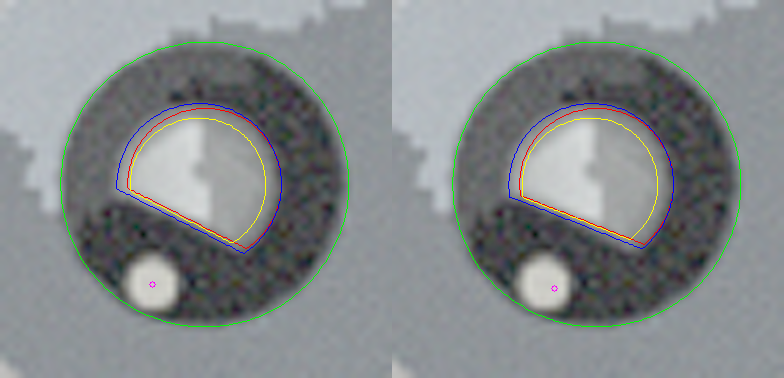

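The overlay puts the flat at about -9 to -10° and the dot at about -14.5°. I'll use about -11.5°, within 3° of both. Now to the knob.

send_rows(
  motion=[
    [[-0.02, 0, -0.045, 2], [-0.04, 0, -0.09, 4], [-0.06, 0, -0.135, 7], [-0.085, 0.01, -0.18, 10], [-0.105, 0.025, -0.225, 13], [-0.125, 0.04, -0.265, 13], [-0.131, 0.05, -0.2795, 13], [-0.131, 0.05, -0.2795, 13]],
  ],
)

```text
time: 10.85
tool_pos: [0.5714, -0.0797, 0.1499]
tool_rot: [-1.573, -0.004, -0.001]
contact_force: [0.5, -0.5, 0.0]
opening: 0.037
```

Run:
```python
from h import *
d,s=snap("w8")
```

```text
10.9 [ 0.5722 -0.0782  0.1507] [-9.013e+01 -2.900e-01  1.000e-02] 0.03648724203315513
```

View pics/w8.png

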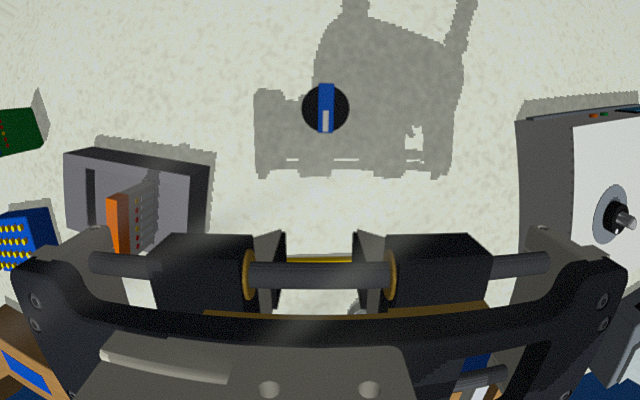

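The knob is at about (326,108) with its white stripe at the lower end (325,122). I'm cropping it.

Run:
```python
from h import *
crop("w8",296,78,60,60,10)
d,s=pickle.load(open("pics/w8.pkl","rb")); print("marker",onz(d,320,258,.015,True))
```

```text
marker [ 0.63119612 -0.07747946  0.015     ]
```

View pics/w8_c.png

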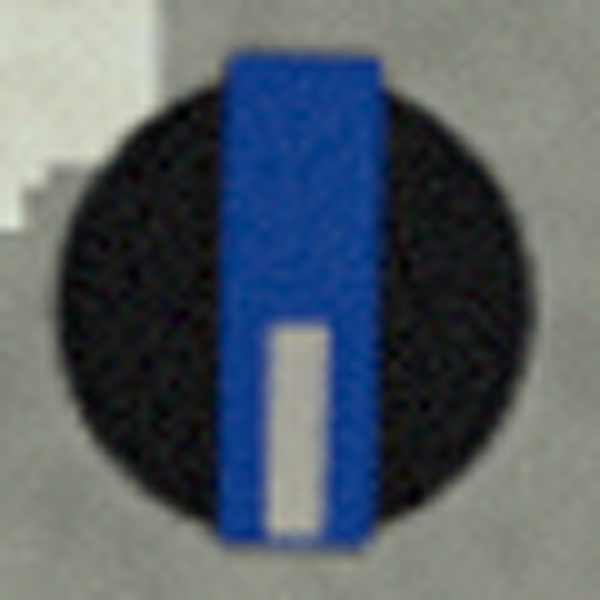

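Run:
```python
from h import *
d,s=pickle.load(open("pics/w8.pkl","rb"))
P=np.array([onz(d,296+(u+.5)/10-.5,78+(v+.5)/10-.5,.048,True) for u,v in[(228,52),(384,56),(372,547),(217,545)]])
c=P.mean(0);e=(P[2]+P[3]-P[0]-P[1])/2;w=(P[1]+P[2]-P[0]-P[3])/2
yaw=np.degrees(np.arctan2(e[1],e[0]))
print(c,np.linalg.norm(e),np.linalg.norm(w),yaw,np.degrees(np.arctan2(-w[0],w[1])))
D=pickle.load(open("cal.pkl","rb"))
print(togo(s,[c[0],c[1],.051],yaw))
```

```text
[ 0.49233061 -0.07346829  0.048     ] 0.037372105664278746 0.01163776491737255 -1.243437908262007 -0.8936809597496104
(array([-0.0803,  0.0993,  0.005 ]), np.float64(1.25))
```

send_rows(
  motion=[
    [[-0.04, 0, 0.003, 1.1], [-0.08, 0.01, 0.005, 1.1], [-0.08, 0.04, 0.005, 1.1], [-0.08, 0.065, 0.005, 1.1], [-0.08, 0.07, 0.005, 1.1], [-0.08, 0.07, 0.005, 1.1]],
  ],
)

```text
time: 11.5
tool_pos: [0.493, -0.0721, 0.0805]
tool_rot: [-1.573, -0.005, -0.017]
contact_force: [-0.4, -0.5, -0.2]
opening: 0.0363
```

Run:
```python
from h import *
d,s=snap("w9"); print(togo(s,[.4923,-.0735,.051],-1.1))
```

```text
11.55 [ 0.4935 -0.0725  0.0812] [-90.14  -0.36  -0.99] 0.03667982074060909
(array([-0.0014,  0.0301, -0.0009]), np.float64(0.11))
```

View pics/w9.png

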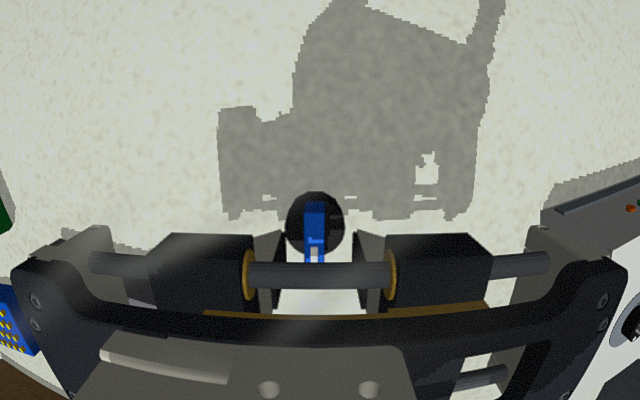

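The knob (about 315,230) is centred between the fingers. Descending, then gripping.

send_rows(
  motion=[
    [[-0.0014, 0.012, -0.0009, 0], [-0.0014, 0.022, -0.0009, 0], [-0.0014, 0.0295, -0.0009, 0], [-0.0014, 0.0295, -0.0009, 0], [-0.0014, 0.0295, -0.0009, 0]],
  ],
)

```text
time: 12.05
tool_pos: [0.4922, -0.0735, 0.0514]
tool_rot: [-1.573, -0.006, -0.017]
contact_force: [-0.4, -0.6, -0.4]
opening: 0.0366
```

send_rows(
  motion=[
    [[0, 0, 0, 0], [0, 0, 0, 0], [0, 0, 0, 0], [0, 0, 0, 0], [0, 0, 0, 0]],
  ],
  gripper=0.0,
  grip_force=45,
)

```text
time: 12.55
tool_pos: [0.4924, -0.0736, 0.0516]
tool_rot: [-1.573, -0.006, -0.017]
contact_force: [0.0, -0.1, 0.9]
opening: 0.0116
```

Run:
```python
from h import *
d,s=snap("w10"); print(s["contact_force"])
```

```text
12.6 [ 0.4923 -0.0736  0.0516] [-90.14  -0.35  -1.  ] 0.01170326225208297
[0.08687801 0.72343031 2.14425823]
```

send_rows(
  motion=[
    [[0, -0.01, 0, 0], [0, -0.04, 0, 0], [0, -0.08, 0, 0], [0, -0.12, 0, 0], [0, -0.15, 0, 0], [0, -0.158, 0, 0], [0, -0.158, 0, 0]],
  ],
)

```text
time: 13.3
tool_pos: [0.4917, -0.0733, 0.2109]
tool_rot: [-1.574, -0.009, -0.017]
contact_force: [0.2, -0.2, -0.9]
opening: 0.0117
```

Run:
```python
from h import *
d,s=snap("w11"); print(s["contact_force"],togo(s,[.567,.201,.205],-11.5))
```

```text
13.35 [ 0.491  -0.0731  0.2094] [-90.13  -0.35  -1.  ] 0.011841690647083429
[ 0.1892998   0.2494417  -0.81030092] (array([0.0711, 0.0042, 0.2754]), np.float64(10.5))
```

View pics/w11.png

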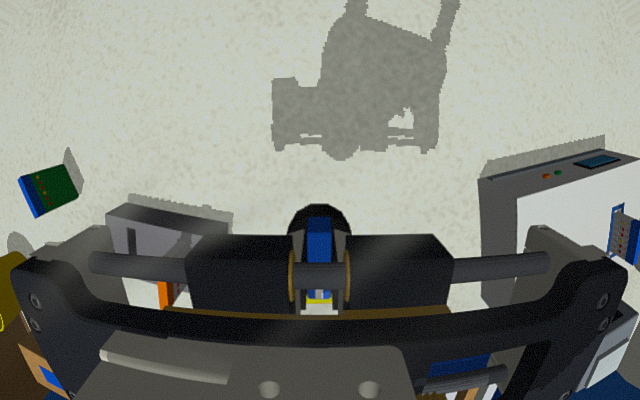

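Knob held. I'll take a second look at the shaft from the new yaw before fitting.

send_rows(
  motion=[
    [[0.02, 0, 0.04, 2], [0.045, 0, 0.085, 4], [0.07, 0, 0.13, 6], [0.095, 0, 0.175, 8], [0.12, 0, 0.22, 10.5], [0.1425, 0.003, 0.2607, 10.5], [0.1425, 0.003, 0.2607, 10.5], [0.1425, 0.003, 0.2607, 10.5]],
  ],
)

```text
time: 14.15
tool_pos: [0.6372, 0.1862, 0.2032]
tool_rot: [-1.574, -0.001, -0.198]
contact_force: [0.1, -1.5, -0.9]
opening: 0.0116
```

Run:
```python
from h import *
d,s=snap("w12")
u,v=proj(d,[.567,.201,.104],True);x,y=int(u)-28,int(v)-28; print(u,v,x,y)
b=cv2.resize(cv2.imread("pics/w12.png")[y:y+56,x:x+56],None,fx=10,fy=10,interpolation=cv2.INTER_CUBIC).astype(float)
cv2.imwrite("pics/w12_d.png",np.clip((b/255).clip(0,1)**.5*255,0,255).astype(np.uint8))
```

```text
14.2 [0.6371 0.185  0.2041] [-90.18  -0.13 -11.46] 0.011805492654735924
318.77619892481715 117.68063883151342 290 89
```

View pics/w12_d.png

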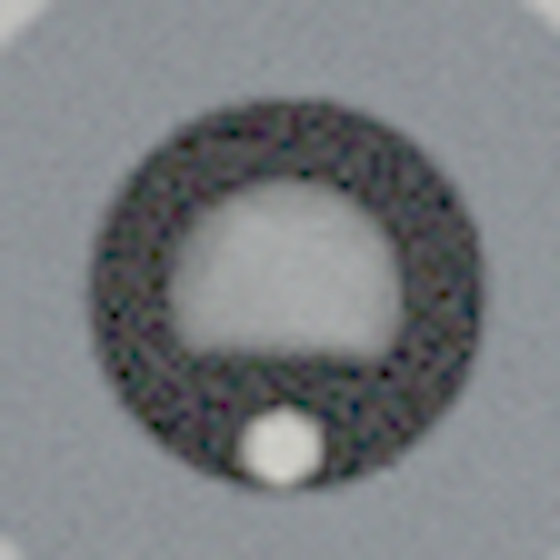

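View pics/w12.png

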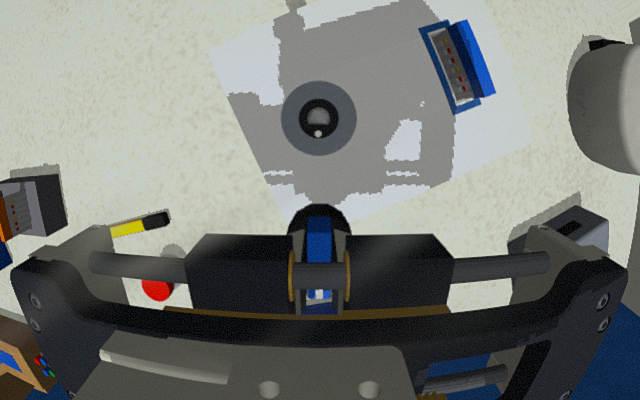

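At -11.5° the flat is horizontal in the image and the dot is almost straight below the collar centre (282 vs 287), so the yaw is good.

Run:
```python
from h import *
d,s=pickle.load(open("pics/w12.pkl","rb"))
g=lambda u,v,z: onz(d,290+(u+.5)/10-.5,89+(v+.5)/10-.5,z,True)
c=g(286.5,292.5,.104);print(c,togo(s,[c[0],c[1],.194],-12), togo(s,[c[0],c[1],.18],-12))
# check knob's axis vs. tcp using same method earlier: w8 measured
```

```text
[0.56700388 0.20056419 0.104     ] (array([-0.0718,  0.0099,  0.0014]), np.float64(0.54)) (array([-0.0719,  0.0239,  0.0014]), np.float64(0.54))
```

send_rows(
  motion=[
    [[-0.03, 0.002, 0.0014, 0.5], [-0.06, 0.006, 0.0014, 0.5], [-0.0718, 0.0099, 0.0014, 0.5], [-0.0718, 0.0099, 0.0014, 0.5], [-0.0718, 0.0099, 0.0014, 0.5], [-0.0718, 0.0099, 0.0014, 0.5]],
  ],
)

```text
time: 14.8
tool_pos: [0.5679, 0.1997, 0.1943]
tool_rot: [-1.574, -0.003, -0.21]
contact_force: [-0.7, -0.1, -0.5]
opening: 0.0118
```

Run:
```python
from h import *
d,s=snap("w13"); print(s["contact_force"],togo(s,[.567,.2006,.176],-12))
from cell import *
o=[]
for n,(x,y) in(("scene",(330,85)),("side",(205,95))):
    im=read_camera(n)["frame"][:,:,::-1]; o.append(cv2.resize(im[y:y+85,x:x+95],None,fx=4.2,fy=4.2,interpolation=cv2.INTER_CUBIC))
cv2.imwrite("pics/v13.png",np.hstack(o))
```

```text
14.85 [0.5679 0.1998 0.1942] [-90.17  -0.18 -12.03] 0.0115663167630367
[ 0.40406392  0.08883378 -0.65553965] (array([-0.0011,  0.0182,  0.0006]), np.float64(-0.03))
```

View pics/v13.png

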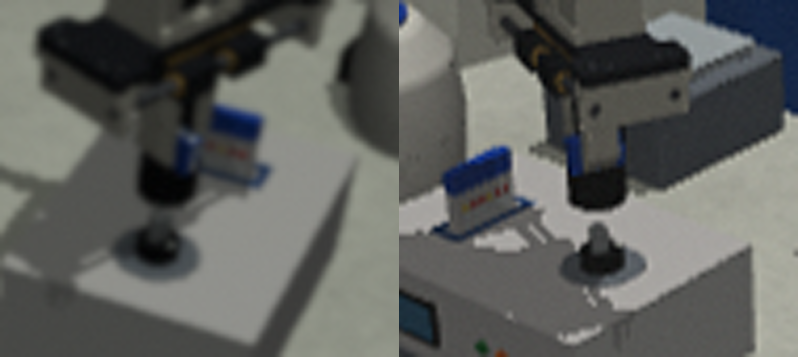

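The knob hangs above the shaft in both views. Lowering slowly.

send_rows(
  motion=[
    [[-0.0011, 0.006, 0.0006, 0], [-0.0011, 0.012, 0.0006, 0], [-0.0011, 0.017, 0.0006, 0], [-0.0011, 0.021, 0.0006, 0], [-0.0011, 0.024, 0.0006, 0], [-0.0011, 0.027, 0.0006, 0], [-0.0011, 0.027, 0.0006, 0]],
  ],
)

```text
time: 15.65
tool_pos: [0.5667, 0.2008, 0.1665]
tool_rot: [-1.574, -0.002, -0.209]
contact_force: [-0.6, -0.4, -0.9]
opening: 0.0116
```

send_rows(
  motion=[
    [[0, 0.003, 0, 0], [0, 0.006, 0, 0], [0, 0.0085, 0, 0], [0, 0.0085, 0, 0], [0, 0.0105, 0, 0], [0, 0.012, 0, 0], [0, 0.012, 0, 0]],
  ],
)

```text
time: 16.35
tool_pos: [0.5669, 0.2007, 0.1549]
tool_rot: [-1.574, -0.003, -0.209]
contact_force: [-1.7, -0.5, 3.2]
opening: 0.0117
```

send_rows(
  motion=[
    [[0, 0.001, 0, 0], [0, 0.002, 0, 0], [0, 0.003, 0, 0], [0, 0.004, 0, 0], [0, 0.005, 0, 0], [0, 0.006, 0, 0], [0, 0.007, 0, 0], [0, 0.007, 0, 0]],
  ],
  gripper=0.0,
  grip_force=60,
)

```text
time: 17.15
tool_pos: [0.5669, 0.2008, 0.1487]
tool_rot: [-1.574, -0.003, -0.209]
contact_force: [-3.9, -0.3, 9.3]
opening: 0.0117
```

send_rows(
  motion=[
    [[0, 0.001, 0, 0], [0, 0.002, 0, 0], [0, 0.0027, 0, 0], [0, 0.0027, 0, 0], [0, 0.0027, 0, 0]],
  ],
)

```text
time: 17.65
tool_pos: [0.5669, 0.2008, 0.1475]
tool_rot: [-1.573, -0.004, -0.209]
contact_force: [-5.4, -1.8, 13.5]
opening: 0.0115
```

Run:
```python
from h import *
from cell import *
d,s=snap("w14"); print(s["contact_force"],s["torque"])
o=[]
for n,(x,y) in(("scene",(330,85)),("side",(205,95))):
    im=read_camera(n)["frame"][:,:,::-1]; o.append(cv2.resize(im[y:y+85,x:x+95],None,fx=4.2,fy=4.2,interpolation=cv2.INTER_CUBIC))
    cv2.imwrite(f"pics/{n}14.png",im)
cv2.imwrite("pics/v14.png",np.hstack(o))
```

```text
17.7 [0.5669 0.2008 0.1475] [-90.15  -0.25 -11.99] 0.011683577774977687
[-4.8203869  -1.56836196 12.83634436] [-0.24186221  0.83761002 -0.02446705]
```

View pics/v14.png

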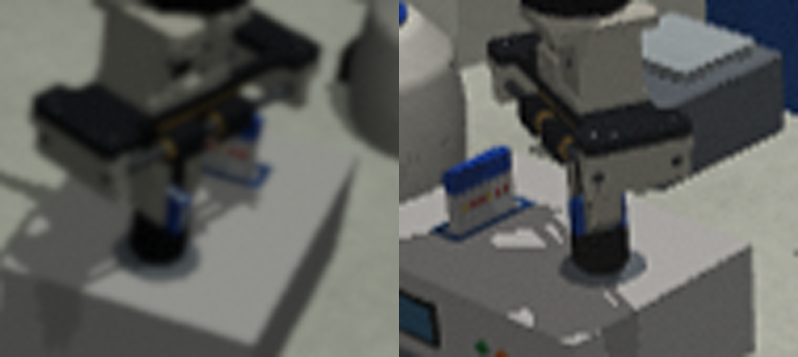

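View pics/side14.png

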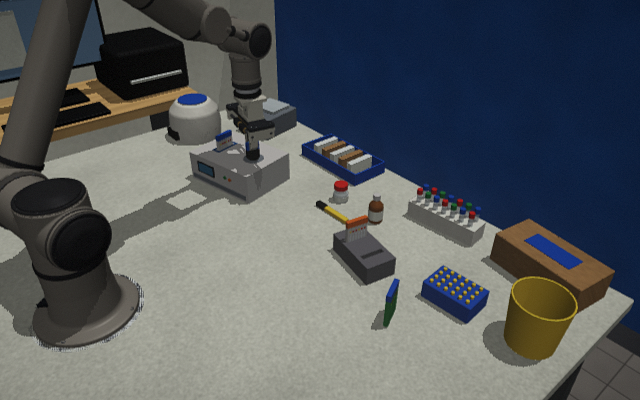

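Both views show the knob's skirt down at the reader's ring. TCP z is 0.1475, against 0.1476 predicted for the bottom stop, with about 13 N of push-back. The card is still seated and the other things are undisturbed, so I'm handing in.

Run:
```python
from cell import *
print(hand_in()); print(sensors.observe()["time"])
```

```text
the job is handed in; nothing more can be done
None
the job is handed in; nothing more can be done
```

The blue-topped card is fully down in the reader's slot and released. The knob is on the D shaft and still held pressed down with 60 N of grip. I handed the job in at about 18 s of the 62 s allowed.

- **Card:** it bottomed out at a tool height of 0.1234 m (0.123 m expected) with 13 N of push-back. After I let go, the pictures showed it still standing in the slot.
- **Knob fit:** two readings of the shaft angle disagreed: about -9° from the flat and -14.5° from the white dot. I used -12°, within 3° of both. A second look, at -11.5°, agreed with the choice. The knob went on with almost no force.
- **Press:** resistance began at a tool height of about 0.155 m. It ended at 0.1475 m (0.1476 m expected for the bottom stop), with about 13 N upward against the spring's 11 N at the bottom. That means full travel. A small sideways force of about 5 N remained at the end.
- **Other things:** the last side view showed the orange card, bottle, jar, marker, tip box and green card apparently unmoved.

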